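Nip the book press with the tommy bar

TASK

The glued-up book in the little screw press needs its last nip. Take the steel tommy bar from its wooden rest, feel gently along the side of the press's round nut, out of sight under its cap, for the one hole there, and push the bar's round nose fully home in it; then pull the bar round clockwise, seen from above, until the screw comes up tight, and let go, leaving the bar in the nut. Use a light hand throughout, never leaning on the press with the bar, and leave the other loose things on the bench where they lie.

Things in the scene. Friction and masses are not known exactly. Their poses are not given: they have to be found in the camera images.
- press: Bench book press, fixed: grey base plate 180 (x) x 240 mm, 34 mm high; two steel columns at y = +-92 mm; a book clamped under a platen; a grey crosshead 60 (x) x 226 mm, its top 165 mm above the bench (column nuts reach 186 mm). Origin: at bench level on the screw's axis; x points away from the robot (yaw up to 0.2 rad either way), y to the robot's left, z up.
- nut_axis (a point): On the axis of the round steel nut that sits on the crosshead, level with the middle of its hole, 204 mm above the bench; axes as the press's. The nut is 80 mm in diameter, from 165 to 219 mm above the bench, and turns about this upright axis. It is stiff: 0.5 N m moves it, rising to 0.75 N m; it stays where it is left.
- nut_front (a point): Point of the nut's upright side facing the press's -x, 40 mm from the axis, at the hole's height. The one blind radial hole, 14 mm wide and high (mouth 16 mm wide), its floor 8 mm from the axis, is not measured: at the start it lies anywhere from 0.3 rad round the nut to the robot's left of this point (the press's +y) to 0.9 rad round to its right (-y).
- nut_tight (a point): Fixed point of the press, 40 mm from the axis and 0.70 rad round to the left (+y) of nut_front: where the middle of the hole's mouth arrives when the nut, turned clockwise seen from above, meets its hard stop and is tight (the torque then jumps well above 0.75 N m). The bar's outer end goes from the robot's right to its left, to about 0.7 to 0.82 rad with its lean.
- cap_top (a point): Middle of the top of the nut's cap, a disc 108 mm in diameter from 219 to 229 mm above the bench that overhangs the hole by 14 mm and turns with the nut; a screw stub 24 mm thick stands on it to 255 mm.
- bar: Steel tommy bar 200 mm long, 0.27 kg: rear 152 mm 14 mm square; front 48 mm a round 12 mm rod with a hemispherical nose, which goes into the nut. Origin on its centre line 100 mm behind the nose (108 mm from the nut's axis when home); x points to the nose, z up in the rest. The fit is 2 mm loose: in the hole it can lean 0.1 rad sideways, and let go it stays in, drooping up to 8 degrees.
- bar_nose (a point): The end of the bar's round nose.
- bar_end (a point): The middle of the bar's square rear end, 200 mm behind the nose.
- rest: Fixed wooden rest 130 x 60 mm: a 10 mm base and two notched uprights 12 mm thick, 52 mm wide, 47 mm high, 42 mm either side of the middle along x (72 mm free between). The bar lies in the notches (17 mm wide), centre line 45 mm above the bench, its origin within 8 mm of the rest's middle. Origin: under the base's middle; x runs along the bar to the nose.
- hammer: Loose bystander: hammer lying flat, 250 mm long, steel head at its +x end. Origin under its middle.
- tape: Loose bystander: roll of paper tape, 88 mm in diameter, 24 mm high. Origin under its middle.
- glue: Loose bystander: glue jar 64 mm in diameter, 85 mm high. Origin under its middle.
- weight: Loose bystander: brass weight 60 mm in diameter, 64 mm high. Origin under its middle.
- nail_a: Loose bystander: big nail lying flat, about 100 mm long, 9 mm thick. Origin under its middle.
- nail_b: Loose bystander: big nail lying flat, about 100 mm long, 9 mm thick. Origin under its middle.
- folder: Loose bystander: white bone folder lying flat, 150 x 22 x 6 mm. Origin under its middle.

How it is judged:
By the outcome, as a careful person would: the job done as asked, in the order asked, and still so for the second after the job is handed in, with the robot touching nothing.
It also fails if it takes over 72 s, if anything falls off the work surface, if the arm or the gripper's body presses on something with over 40 N, if the wrist force passes 120 N, or if a joint passes its speed limit or range.

ROBOT

A 6-joint arm with a two-finger parallel gripper is mounted at the origin on the work surface. World frame = base frame: x ahead of the robot, y to its left, z up, the work surface at z = 0. Lengths are in m, angles in degrees, forces in N, time in s.
With the tool pointing down it reaches from about 0.3 to 0.75 m from the base axis. Payload 8.5 kg.
Tool frame: the origin (TCP) lies at the very end of the fingers, on their centre line; the grasp point (between the pads) lies 19 mm behind it (env.pinch_z is the distance from the TCP to the grasp point, in m); z points along the fingers, y is the line along which they close (so a half turn about z gives the same grasp; the last joint's range is limited). The gripper opens to 85 mm and grips with 20 to 120 N. Pads are 22 mm wide; open, the fingers measure 114 mm over their backs; the gripper's body (76 mm by 85 mm) begins 54 mm behind the grasp point. The pads swing forward as they close: fully open they stand 13 mm farther back than shut.
Start: joints at [51.664, 21.807, 74.336, -0, 83.858, -12.336], TCP at [0.241, 0.494, 0.195] pointing down, gripper open.
Joint ranges: [-178.18, 178.18], [-50.72, 133.34], [12.68, 142.11], [-81.47, 261.47], [9.98, 163.14], [-165.26, 165.26]. Speed limits (degrees/s): [136.94, 136.94, 180, 180, 180, 180].

INTERFACE

Orientations are given as a 3x3 rotation matrix whose columns are the frame's x, y, z axes.
In Python, from rig import env, viewer gives the robot as it stands.
- The arm moves only by the tool drive_tool, never from a script. Its argument "series" is a list of rows, each a list of 3 entries, a list of its own where there are three numbers: the shift along the tool's x, y, z in m, then the turn about the tool's z in degrees, then the finger opening in m, from 0 to 0.0854. A call has 1 to 20 rows; each row is the pose to reach, as a shift and turn from the pose commanded when the call began, along the tool's axes at that moment; what a row does not reach only later rows make up. A row lasts 1/10 s, in which the tool goes at most 50 mm and 8.59 degrees, less where a joint would pass 70% of its speed; a pose out of reach is approached as far as the arm can. A call with a gripper value outside its range is refused whole. The fingers move at their own pace and stop on an object; "newtons" is the grip in N (left out, the last holds). Time passes only in rows, so rows that repeat a pose let the fingers close. It gives the time, the measured TCP pose, the force, the opening and the grip force at its end, in the units of the state.
- env.observe(): the state, without advancing time (a new reading comes with each control period).
- viewer.get_image(name): name is "scene" or "top" or "wrist"; returns a dict with "img" (480x640x3 uint8, red, green, blue), "depth" (480x640 float32, m along the optical axis (not along the pixel's ray), 0 where there is no reading), "camera_matrix" (3x3 intrinsics, pixels), "distortion" ([k1, k2, p1, p2, k3] as OpenCV has them; the pictures are not rectified), "rvec" (rotation vector, rad) and "tvec" (3), from world to camera coordinates, as OpenCV has them. Camera axes: x right, y down, z forward; pixel columns grow to the right and rows downward; lengths in m; the calibration is good to about 2 mm. A picture is of the moment at which its call begins.
- env.close_job(): hands the job in; it is judged then, once.
The state is a dict: "time_s": time; "q": joint angles; "qvel": joint speeds; "joint_efforts": joint torques, N m; "position": TCP position; "tool_rot": TCP orientation; "ft_force": force on the tool from outside, world axes, zero at the start; "wrist_torque": the same for the moment, N m; "grip_width": finger opening in m; "gripper_force": force on a finger pad.
Only numpy, scipy, OpenCV 4.12 (cv2) and the standard library are available. Lean on these libraries where they do the work, as an engineer would, in place of code of your own. Each camera call takes 0.05 s, during which the arm holds its last target. There are 200 camera calls.

## Working session

There is one attempt and no reset: what is moved stays moved. The work goes in short steps, Python scripts to look and compute and a tool call to move; the robot and the scene stay as the last step left them, time stands still between calls to the robot, and variables do not carry over. Pictures are saved under pics/ and viewed, at most 13 in all, crops included, and the job is handed in when it is done.

Besides the shell and the picture viewer there is one more tool, called after ">>>" by a JSON object that holds its "api" and its "payload", one argument or row to a line. drive_tool: Moves the arm, as the interface text tells. Its arguments: {"type":"object","properties":{"series":{"type":"array"},"newtons":{"type":"number"}},"required":["series"]}

```bash
ls; mkdir -p pics; cat > h.py <<'E'
import numpy as np, cv2
from rig import env, viewer
def snap(n,f):
    d=viewer.get_image(n); cv2.imwrite('pics/'+f+'.png',d['img'][:,:,::-1]); np.savez('pics/'+f+'.npz',**d); return d
def load(f): return np.load('pics/'+f+'.npz')
def cam(d):
    R=cv2.Rodrigues(d['rvec'])[0]; return R,d['tvec'].reshape(3)
def ray(d,uv):
    R,t=cam(d); p=cv2.undistortPoints(np.array([[uv]],float),d['camera_matrix'],d['distortion'])[0,0]
    return -R.T@t, R.T@np.array([p[0],p[1],1.])
def atz(d,uv,z):
    c,r=ray(d,uv); return c+r*(z-c[2])/r[2]
def dep(d,uv):
    c,r=ray(d,uv); return c+r*d['depth'][int(uv[1]),int(uv[0])]
def tri(a,ua,b,ub):
    c1,r1=ray(a,ua);c2,r2=ray(b,ub)
    s=np.linalg.lstsq(np.c_[r1,-r2],c2-c1,rcond=None)[0]
    p,q=c1+s[0]*r1,c2+s[1]*r2; return (p+q)/2,np.linalg.norm(p-q)
def proj(d,P): return cv2.projectPoints(np.array(P,float).reshape(-1,1,3),d['rvec'],d['tvec'],d['camera_matrix'],d['distortion'])[0].reshape(-1,2)
E
python3 - <<'E'
from h import *
np.set_printoptions(precision=4,suppress=True)
for n in('scene','top','wrist'):
    d=snap(n,n+'0'); R,t=cam(d); print(n,-R.T@t,R[2],d['camera_matrix'][0,0])
o=env.observe(); print(o,env.pinch_z)
a=np.hstack([cv2.imread('pics/%s0.png'%n) for n in('scene','top')])
E
```

```text
pics
scene [ 0.8482 -0.6559  0.8697] [-0.3543  0.655  -0.6674] 540.2864539183136
top [0.3209 0.0128 1.0334] [ 0.1849 -0.0108 -0.9827] 448.33673509746626
wrist [0.1689 0.5295 0.3726] [ 0.2786 -0.1374 -0.9505] 400.53057978033047
{'time_s': 0.15, 'q': array([ 51.6629,  21.8345,  74.3701,  -0.0005,  83.8589, -12.3353]), 'qvel': array([ 0.0266, -0.0746, -0.0908,  0.0324,  0.0031,  0.0301]), 'joint_efforts': array([  0.0019, -44.8624, -23.1342,  -0.0002,   0.0038,   0.0001]), 'position': array([0.241 , 0.4941, 0.1946]), 'tool_rot': array([[-0.8988,  0.4384, -0.0007],
       [ 0.4384,  0.8988, -0.0009],
       [ 0.0002, -0.0011, -1.    ]]), 'ft_force': array([ 0.1524, -0.4369,  0.1072]), 'wrist_torque': array([ 0.0295, -0.0295, -0.0538]), 'gripper_force': 0.0, 'grip_width': 0.08535065087192817} 0.0187
```

View pics/scene0.png

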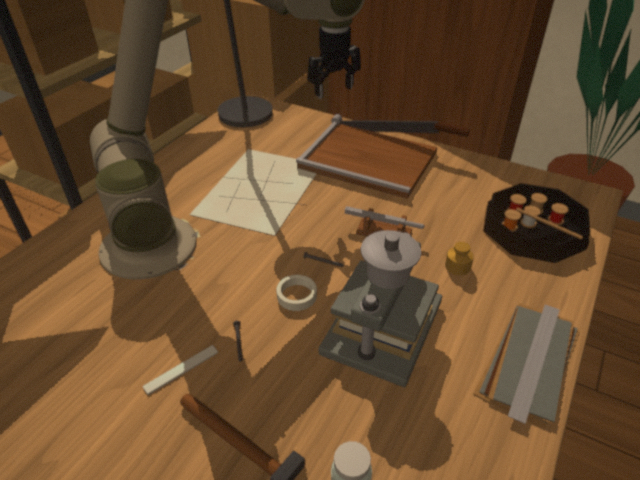

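View pics/top0.png

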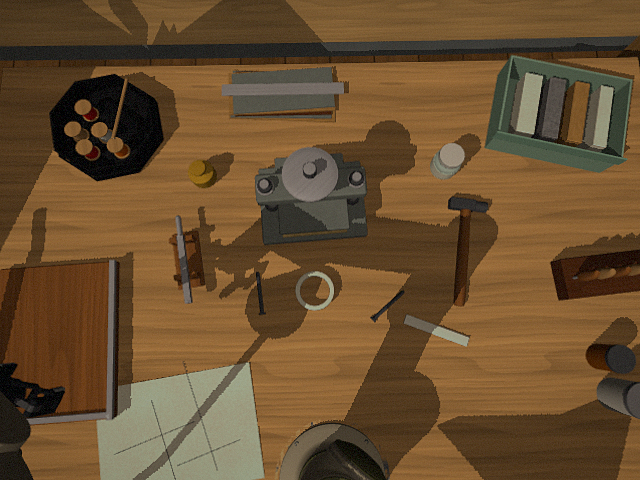

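The scene view shows the press (nut cap at about 391,252), with the rest and bar behind it at about (385,218). In the top view the cap is at (310,173), the bar runs from (180,217) to (188,302), the tape is at (315,291), and the nails are at (261,293) and (388,305). I'll enlarge the bar and press next.

```bash
python3 - <<'E'
import cv2,numpy as np
t=cv2.imread('pics/top0.png');s=cv2.imread('pics/scene0.png')
r=lambda im,x,y,w,h,k:cv2.resize(im[y:y+h,x:x+w],None,fx=k,fy=k,interpolation=cv2.INTER_CUBIC)
A=r(t,150,205,70,110,5)      # 350x550
B=r(s,335,195,100,50,4.4)        #440x220
C=r(t,245,140,130,110,3.38)
C=C[:330,:440]
R=np.vstack([B,C]); R=R[:550]
cv2.imwrite('pics/c1.png',np.hstack([A[:R.shape[0]],R]))
print(A.shape,B.shape,C.shape)
E
```

```text
Traceback (most recent call last):
ValueError: all the input array dimensions except for the concatenation axis must match exactly, but along dimension 1, the array at index 0 has size 440 and the array at index 1 has size 439
```

```bash
python3 - <<'E'
import cv2,numpy as np
t=cv2.imread('pics/top0.png');s=cv2.imread('pics/scene0.png')
r=lambda im,x,y,w,h,W,H:cv2.resize(im[y:y+h,x:x+w],(W,H),interpolation=cv2.INTER_CUBIC)
A=r(t,150,205,70,110,350,550)      # x5
B=r(s,335,195,100,50,440,220)        #x4.4
C=r(t,245,140,132,99,440,330) #x3.333
cv2.imwrite('pics/c1.png',np.hstack([A,np.vstack([B,C])]))
E
```

```text
(no output)
```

View pics/c1.png

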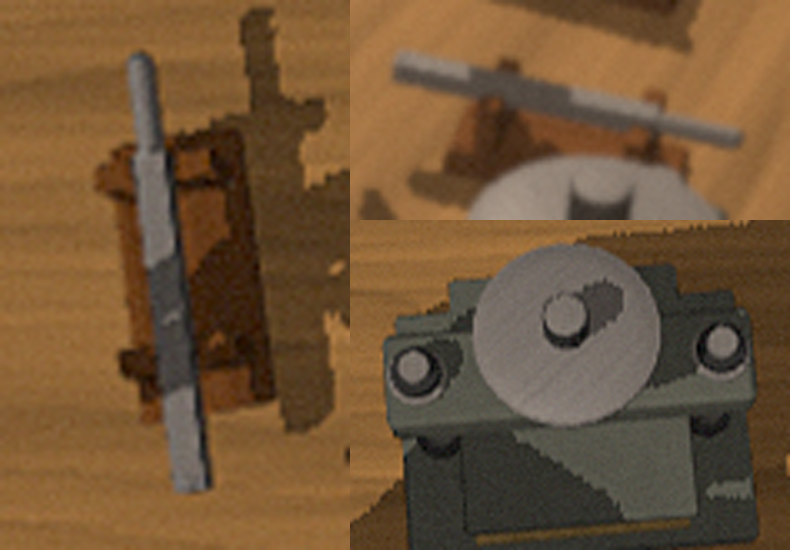

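The nose (round, +x end) is at top px (177.6,216) and scene px (424.1,226.4). The rear end is at top (188.4,303) and scene (345.9,210). The cap centre is at top (310.1,174.3), and the column nuts are at (264.2,185) and (356.6,177.8).

```bash
python3 - <<'E'
from h import *
np.set_printoptions(precision=4,suppress=True)
t=load('top0');s=load('scene0')
n=tri(t,(177.6,216.5),s,(423.5,226)); e=tri(t,(188.2,302.5),s,(346.5,210.5)); print('nose',n,'end',e, np.linalg.norm(n[0]-e[0]))
d=n[0]-e[0]; print('bar yaw',np.degrees(np.arctan2(d[1],d[0])))
print('at z .045',atz(t,(177.6,216.5),.045),atz(t,(188.2,302.5),.052))
print('cap',atz(t,(310.1,174.35),.229),dep(t,(300,180)), dep(s,(385,260)))
# depth points of cap in top and scene -> circle fit
for d_,w in((t,(275,135,345,210)),(s,(350,225,430,280))):
    v,u=np.mgrid[w[1]:w[3],w[0]:w[2]]; uv=np.c_[u.ravel(),v.ravel()].astype(float)
    p=cv2.undistortPoints(uv[:,None],d_['camera_matrix'],d_['distortion'])[:,0]
    R,tt=cam(d_); z=d_['depth'][v.ravel(),u.ravel()].astype(float)
    P=(np.c_[p,np.ones(len(p))]*z[:,None]-tt)@R
    m=(P[:,2]>.222)&(P[:,2]<.236); Q=P[m]; c,r=cv2.minEnclosingCircle(Q[:,:2].astype(np.float32)); print('capfit',c,r,Q[:,2].mean(),m.sum(),cv2.fitEllipse(cv2.convexHull(Q[:,:2].astype(np.float32))))
    m=(P[:,2]>.24)&(P[:,2]<.27); print('stub',P[m].mean(0),P[m][:,2].max() if m.any() else 0)
# column nut tops
a=atz(t,(264.2,184.8),.186);b=atz(t,(356.6,177.5),.186);print(a,b,(a+b)/2,np.linalg.norm(a-b),'yaw',np.degrees(np.arctan2(-(a-b)[0],(a-b)[1])))
for k,uv in dict(tape=(315,291),nail1=(261,293),nail2=(388,305),folder=(437,330),glue=(450,157),weight=(202,175),hammer=(462,250)).items(): print(k,atz(t,uv,.02))
E
```

```text
nose (array([0.5706, 0.3342, 0.047 ]), np.float64(0.0015368504557131805)) end (array([0.378 , 0.3055, 0.0415]), np.float64(0.0018485455269095146)) 0.19477347469370263
bar yaw 8.45315497313486
at z .045 [0.5704 0.3343 0.045 ] [0.3767 0.3019 0.052 ]
cap [0.6002 0.0298 0.229 ] [0.5901 0.049  0.2272] [ 0.6075 -0.004   0.229 ]
capfit (0.6040385961532593, 0.030568160116672516) 0.054785434156656265 0.22715861849206892 2247 ((0.6036900877952576, 0.03091992810368538), (0.10559932887554169, 0.10940621048212051), 93.79630279541016)
stub [0.6009 0.0305 0.2524] 0.25787948527304666
capfit (0.6021749973297119, 0.03050827793776989) 0.056079719215631485 0.22777368070008192 1716 ((0.6032863855361938, 0.03034897707402706), (0.10626651346683502, 0.10997365415096283), 21.121562957763672)
stub [0.6046 0.0264 0.2512] 0.25757325090153915
[0.5955 0.1213 0.186 ] [ 0.6068 -0.0611  0.186 ] [0.6011 0.0301 0.186 ] 0.18270148414722112 yaw 3.548790865728535
tape [0.3976 0.0277 0.02  ]
nail1 [0.3959 0.1491 0.02  ]
nail2 [ 0.3628 -0.1353  0.02  ]
folder [ 0.3056 -0.2412  0.02  ]
glue [ 0.7091 -0.3001  0.02  ]
weight [0.6762 0.289  0.02  ]
hammer [ 0.484  -0.3111  0.02  ]
```

```bash
cat >> h.py <<'E'
np.set_printoptions(precision=4,suppress=True)
def go(xyz,bar_heading):
    """tool-frame shift and turn from the measured pose; tool x = -bar direction, xyz of TCP"""
    o=env.observe(); R=o['tool_rot']; h=np.degrees(np.arctan2(R[1,0],R[0,0]))
    turn=-((bar_heading+180-h+180)%360-180)
    print('t',round(o['time_s'],2),'pos',o['position'],'h',round(h-180,2),'shift',R.T@(np.array(xyz)-o['position']),'turn',round(turn,2),'F',o['ft_force'],'T',o['wrist_torque'],'grip',o['grip_width'],o['gripper_force'])
E
python3 -c "
from h import *
go((.460,.317,.13),8.8)"
```

```text
t 0.15 pos [0.241  0.4941 0.1946] h -26.0 shift [-0.2745 -0.0631  0.0646] turn -34.8 F [ 0.1524 -0.4369  0.1072] T [ 0.0295 -0.0295 -0.0538] grip 0.08535065087192817 0.0
```

>>> {"api": "drive_tool", "payload": {
  "series": [
    [[-0.05,-0.012,0.01],-8,0.05],
    [[-0.1,-0.023,0.02],-16,0.05],
    [[-0.14,-0.033,0.03],-24,0.05],
    [[-0.185,-0.043,0.04],-32,0.05],
    [[-0.23,-0.053,0.05],-34.8,0.05],
    [[-0.2745,-0.0631,0.0646],-34.8,0.05],
    [[-0.2745,-0.0631,0.0646],-34.8,0.05],
    [[-0.2745,-0.0631,0.0646],-34.8,0.05],
    [[-0.2745,-0.0631,0.0646],-34.8,0.05]
  ]
}}

```text
time_s: 1.05
position: [0.4595, 0.3179, 0.1306]
tool_rot: [[-0.988, -0.154, -0.0], [-0.154, 0.988, 0.0], [0.0, 0.0, -1.0]]
ft_force: [-0.9, -0.0, 1.0]
grip_width: 0.0502
gripper_force: 0.0
```

```bash
python3 - <<'E'
from h import *
d=snap('wrist','w1'); go((.460,.317,.026),8.8)
print(proj(d,[[.57,.334,.045],[.377,.304,.045],[.474,.319,.052]]))
E
```

```text
t 1.1 pos [0.4593 0.3182 0.1309] h -351.12 shift [-0.0005 -0.0013  0.1049] turn 0.08 F [-0.1046  0.6395  0.4777] T [ 0.0549 -0.0188 -0.0114] grip 0.05029050345411992 0.0
[[320.7233 371.4972]
 [320.4736 105.3996]
 [320.4441 256.9875]]
```

View pics/w1.png

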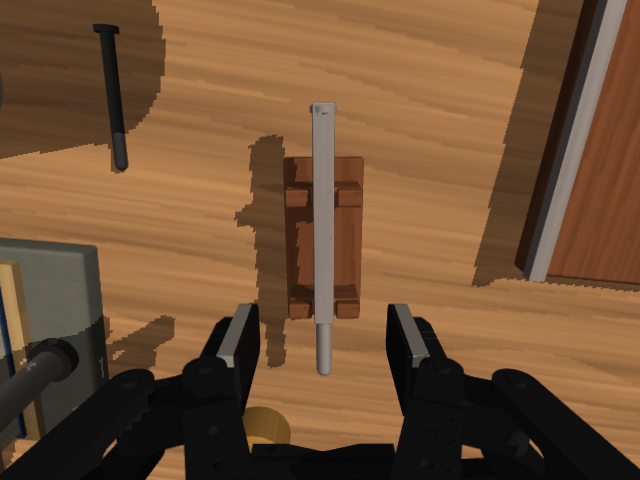

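The wrist view shows the bar upright in the picture: rear end at (323,104), step to the round part at (324,323), nose at (324.5,375). The rest's uprights span rows 188–206 and 299–318.

```bash
python3 - <<'E'
from h import *
d=load('w1');t=load('top0')
n=atz(d,(324.5,375.5),.045); e=atz(d,(323,103.5),.052); s=atz(d,(324.3,323),.052)
v=n-e; print(n,e,s,np.linalg.norm(v[:2]),np.degrees(np.arctan2(v[1],v[0])), np.linalg.norm((n-s)[:2]))
print('tri nose',tri(d,(324.5,375.5),t,(177.6,216.3)),'end',tri(d,(323,103.5),t,(188.2,302.7)))
print('depth z', dep(d,(324,150)),dep(d,(323,250)),dep(d,(324,310)))
a=atz(d,(324,188),.047);b=atz(d,(324,318),.047);c=atz(d,(324,156),.01);print('uprights',a,b,(a+b)/2,np.linalg.norm(a-b),c)
R=env.observe()['tool_rot']; P=env.observe()['position']
for q in(n,e,s,(a+b)/2): print('tool',R.T@(q-P))
E
```

```text
[0.5732 0.3375 0.045 ] [0.3758 0.3054 0.052 ] [0.5238 0.3295 0.052 ] 0.19999278684515895 9.226204802659222 0.050047120454433394
tri nose (array([0.5715, 0.3358, 0.0458]), np.float64(0.003519772170945939)) end (array([0.3762, 0.3052, 0.0411]), np.float64(0.0012987957654716257))
depth z [0.4031 0.3103 0.0506] [0.4688 0.32   0.0518] [0.5137 0.3277 0.0514]
uprights [0.4276 0.3142 0.047 ] [0.5225 0.3291 0.047 ] [0.4751 0.3216 0.047 ] 0.09603626345363861 [0.411  0.3117 0.01  ]
tool [-0.1155  0.0014  0.0859]
tool [0.0845 0.0002 0.0788]
tool [-0.0654  0.0012  0.0789]
tool [-0.0161  0.0009  0.0839]
```

>>> {"api": "drive_tool", "payload": {
  "series": [
    [[0,0.001,0.04],-0.3,0.05],
    [[0,0.001,0.075],-0.3,0.05],
    [[0,0.001,0.095],-0.3,0.05],
    [[0,0.001,0.1045],-0.3,0.05],
    [[0,0.001,0.1045],-0.3,0.05],
    [[0,0.001,0.1045],-0.3,0.01],
    [[0,0.001,0.1045],-0.3,0.01],
    [[0,0.001,0.1045],-0.3,0.01],
    [[0,0.001,0.1045],-0.3,0.01],
    [[0,0.001,0.1045],-0.3,0.01]
  ],
  "newtons": 40
}}

```text
time_s: 2.1
position: [0.4601, 0.3183, 0.0263]
tool_rot: [[-0.987, -0.158, 0.0], [-0.158, 0.987, 0.0], [-0.001, 0.0, -1.0]]
ft_force: [1.7, 0.0, -0.5]
grip_width: 0.0099
gripper_force: 0.0
```

```bash
python3 - <<'E'
from h import *
go((.460,.317,.2),9.2)
E
```

```text
t 2.1 pos [0.4601 0.3183 0.0263] h -350.91 shift [ 0.0002 -0.0012 -0.1737] turn -0.11 F [ 1.7362  0.028  -0.4841] T [ 0.0245 -0.0008  0.0157] grip 0.00985626585647542 0.0
```

```bash
python3 - <<'E'
from h import *
d=snap('wrist','w2'); o=env.observe(); print(o['grip_width'],o['gripper_force'])
E
```

```text
0.010092760837026335 0.0
```

View pics/w2.png

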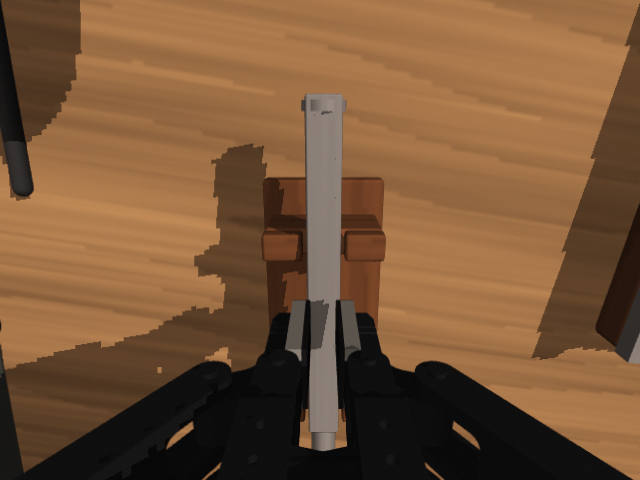

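The pads lie on either side of the bar, but the reading shows 10 mm and no force. I'll close further and check the depth.

>>> {"api": "drive_tool", "payload": {
  "series": [
    [[0,0,0],0,0],
    [[0,0,0],0,0],
    [[0,0,0],0,0],
    [[0,0,0],0,0]
  ],
  "newtons": 40
}}

```text
time_s: 2.55
position: [0.46, 0.3182, 0.0259]
tool_rot: [[-0.987, -0.158, -0.0], [-0.158, 0.987, -0.0], [0.0, -0.0, -1.0]]
ft_force: [0.8, -0.1, 1.4]
grip_width: 0.0001
gripper_force: 0.0
```

```bash
python3 - <<'E'
from h import *
d=load('w2')
for uv in((323,130),(323,200),(323,290),(323,360),(323,420),(298,320),(348,320)): print(uv,dep(d,uv))
o=env.observe(); print(o['grip_width'],o['gripper_force'],o['ft_force'])
E
```

```text
(323, 130) [0.3874 0.3071 0.0512]
(323, 200) [0.4135 0.3113 0.0504]
(323, 290) [0.3809 0.306  0.2043]
(323, 360) [0.4854 0.3229 0.0505]
(323, 420) [0.5174 0.3281 0.0513]
(298, 320) [0.4497 0.3084 0.0817]
(348, 320) [0.4473 0.3255 0.0812]
5.856288525166666e-05 0.0 [ 0.7623 -0.0994  1.3607]
```

```bash
python3 - <<'E'
from h import *
d=snap('wrist','w3'); s=snap('scene','s3'); o=env.observe(); print(o['grip_width'],o['gripper_force'],o['position'])
a=d['img'][240:480,170:470]; b=s['img'][150:270,320:440]
A=cv2.resize(a,(400,320),interpolation=3);B=cv2.resize(b,(400,400),interpolation=3)
im=np.zeros((400,800,3),np.uint8); im[:320,:400]=A; im[:,400:]=B
cv2.imwrite('pics/c3.png',im[:,:,::-1])
E
```

```text
-0.00010136842534153324 0.0 [0.46   0.3183 0.0259]
```

View pics/c3.png

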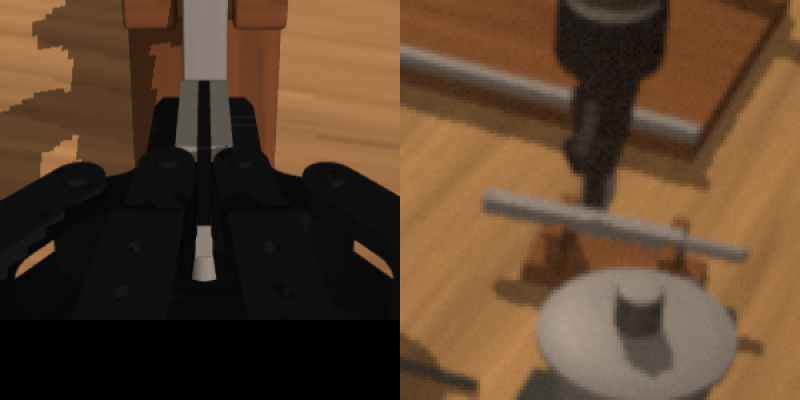

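```bash
python3 - <<'E'
from h import *
s=load('s3');d=load('w3');o=env.observe();R=o['tool_rot'];P=o['position']
for z in (0,-.019,-.026,-.04): 
    q=P+R@np.array([0,0,z]); uv=proj(s,[q])[0]; print(z,'scene',uv,'crop',(uv-[320,150])*10/3+[400,0], 'wrist',proj(d,[q])[0])
# wrist depth profile along bar column in tool coords
for uv in [(323,v) for v in range(270,470,12)]+[(310,v) for v in range(300,420,15)]: 
    if uv[1]<480: print(uv,R.T@(dep(d,uv)-P), dep(d,uv)[2])
for uv in((499,208),(491,200),(499,190)):print(uv)
for c in((597,205),(597,190),(600,170)):
    uv=(320+(c[0]-400)*.3,150+c[1]*.3); print(c,dep(s,uv))
E
```

```text
0 scene [377.795 222.615] crop [592.6499 242.0499] wrist [321.8605 285.0386]
-0.019 scene [378.2943 216.5909] crop [594.3142 221.9697] wrist [321.7502 302.8593]
-0.026 scene [378.4808 214.3421] crop [594.9359 214.4738] wrist [321.7037 310.3803]
-0.04 scene [378.8579 209.7962] crop [596.1931 199.3205] wrist [321.5988 327.3395]
(323, 270) [ 0.0176  0.0005 -0.0239] 0.049848160338162806
(323, 282) [ 0.0127  0.0005 -0.0252] 0.05115701548515131
(323, 294) [ 0.0077  0.0005 -0.0261] 0.05203436786873197
(323, 306) [ 0.0117  0.0005 -0.0448] 0.07070218996160335
(323, 318) [ 0.012   0.0005 -0.0544] 0.08029160930618429
(323, 330) [ 0.0801  0.0004 -0.1781] 0.20401242490820992
(323, 342) [ 0.0116  0.0005 -0.0689] 0.09477458804281465
(323, 354) [ 0.0103  0.0005 -0.0736] 0.09948352031843932
(323, 366) [ 0.0059  0.0005 -0.0733] 0.09925683475196033
(323, 378) [ 0.0016  0.0005 -0.0734] 0.09929654281326931
(323, 390) [-0.0035  0.0005 -0.0726] 0.09852984989575495
(323, 402) [-0.008   0.0005 -0.0727] 0.09859684716290293
(323, 414) [-0.0547  0.0006 -0.025 ] 0.05086524056829028
(323, 426) [-0.0622  0.0006 -0.0244] 0.05031535512774912
(323, 438) [-0.0698  0.0006 -0.024 ] 0.049961753978518986
(323, 450) [-0.0775  0.0006 -0.0238] 0.04966686922759356
(323, 462) [ 0.0119  0.0005 -0.1143] 0.14023732379551102
(310, 300) [ 0.0116 -0.0044 -0.0397] 0.06559582416392479
(310, 315) [ 0.0119 -0.004  -0.0521] 0.07796724247791059
(310, 330) [ 0.012  -0.0037 -0.0623] 0.08825448106286309
(310, 345) [ 0.0117 -0.0035 -0.0708] 0.09674454536721208
(310, 360) [ 0.0125 -0.0032 -0.0798] 0.10570622995138793
(310, 375) [ 0.0125 -0.003  -0.0866] 0.11256033392935497
(310, 390) [ 0.0123 -0.0028 -0.0925] 0.11841894945595452
(310, 405) [ 0.0078 -0.0028 -0.0928] 0.1186818585777773
(499, 208)
(491, 200)
(499, 190)
(597, 205) [0.4666 0.3042 0.0728]
(597, 190) [0.4649 0.306  0.0845]
(600, 170) [0.479  0.2731 0.1288]
```

```bash
python3 - <<'E'
from h import *
d=load('w1'); P=np.array([.4593,.3182,.1309]);R=np.array([[-.988,-.154,0],[-.154,.988,0],[0,0,-1.]])
for uv in((256,309),(248,309),(252,306),(240,330),(228,352),(391,309),(398,309)): print(uv,R.T@(dep(d,uv)-P))
s=load('s3'); D=s['depth']
for v in range(205,224,2): print(v,[ '%.3f/%.3f'%tuple(dep(s,(u,v))[1:]) for u in (374,377,380,383)])
E
```

```text
(256, 309) [ 0.0094 -0.0249 -0.0429]
(248, 309) [ 0.0114 -0.0271 -0.0468]
(252, 306) [ 0.0117 -0.026  -0.0448]
(240, 330) [ 0.0115 -0.0271 -0.0616]
(228, 352) [ 0.0109 -0.0285 -0.0734]
(391, 309) [ 0.0114  0.025  -0.0465]
(398, 309) [ 0.0116  0.0275 -0.0469]
205 ['0.307/0.085', '0.301/0.092', '0.305/0.092', '0.311/0.090']
207 ['0.308/0.078', '0.306/0.082', '0.304/0.087', '0.317/0.079']
209 ['0.308/0.072', '0.303/0.079', '0.307/0.079', '0.319/0.071']
211 ['0.308/0.066', '0.302/0.074', '0.307/0.073', '0.401/-0.002']
213 ['0.316/0.053', '0.324/0.050', '0.310/0.064', '0.391/-0.000']
215 ['0.314/0.049', '0.314/0.052', '0.315/0.054', '0.321/0.052']
217 ['0.309/0.047', '0.315/0.045', '0.312/0.051', '0.315/0.051']
219 ['0.309/0.041', '0.310/0.044', '0.316/0.041', '0.315/0.045']
221 ['0.337/0.011', '0.345/0.007', '0.311/0.040', '0.312/0.042']
223 ['0.329/0.011', '0.336/0.008', '0.335/0.012', '0.342/0.010']
```

The depth readings from both cameras agree: the real fingertips end about 34 mm behind the reported TCP. In the world frame they are at z≈0.060 while the report says 0.026, so they closed above the bar without touching it. I'll open and go 35 mm deeper.

>>> {"api": "drive_tool", "payload": {
  "series": [
    [[0,0.0005,0],0,0.032],
    [[0,0.0005,0],0,0.032],
    [[0,0.0005,0],0,0.032],
    [[0,0.0005,0.015],0,0.032],
    [[0,0.0005,0.03],0,0.032],
    [[0,0.0005,0.035],0,0.032],
    [[0,0.0005,0.035],0,0.032],
    [[0,0.0005,0.035],0,0.005],
    [[0,0.0005,0.035],0,0.005],
    [[0,0.0005,0.035],0,0.005],
    [[0,0.0005,0.035],0,0.005],
    [[0,0.0005,0.035],0,0.005]
  ],
  "newtons": 40
}}

```text
time_s: 3.85
position: [0.4604, 0.3189, -0.0084]
tool_rot: [[-0.987, -0.158, 0.001], [-0.158, 0.987, 0.001], [-0.001, 0.0, -1.0]]
ft_force: [-1.0, -1.2, 6.5]
grip_width: 0.0134
gripper_force: 41.2
```

>>> {"api": "drive_tool", "payload": {
  "series": [
    [[0,0,-0.015],0,0.005],
    [[0,0,-0.04],0,0.005],
    [[0,0,-0.08],0,0.005],
    [[0,0,-0.12],0,0.005],
    [[0,0,-0.159],0,0.005],
    [[0,0,-0.159],0,0.005],
    [[0,0,-0.159],0,0.005]
  ]
}}

```text
time_s: 4.55
position: [0.4596, 0.3186, 0.1496]
tool_rot: [[-0.987, -0.158, -0.0], [-0.158, 0.987, -0.0], [0.0, -0.0, -1.0]]
ft_force: [-0.2, -0.3, -3.6]
grip_width: 0.0134
gripper_force: 40.2
```

```bash
python3 - <<'E'
from h import *
d=snap('wrist','w4'); o=env.observe();R=o['tool_rot'];P=o['position']; print(o['grip_width'],o['gripper_force'])
for u in(322,):
  for v in range(40,480,30): print(v,R.T@(dep(d,(u,v))-P),dep(d,(u,v))[2])
th=.3; A=np.array([.602,.0305]); h=np.radians(3.5)-th; r=.1545+.022
go(tuple(A-r*np.array([np.cos(h),np.sin(h)]))+(.1506,),np.degrees(h))
E
```

```text
0.012983003160606351 40.222095251083374
40 [ 0.1299 -0.0001  0.1507] -0.001801188190075964
70 [ 0.1091 -0.      0.1498] -0.000981165681989915
100 [ 0.0827  0.0003 -0.0622] 0.2109695085468458
130 [ 0.0747  0.0003 -0.0607] 0.20938486841612478
160 [ 0.0663  0.0003 -0.0611] 0.2098198369333954
190 [ 0.0573  0.0003 -0.0602] 0.2088586832667205
220 [ 0.0481  0.0003 -0.0604] 0.2090062049140805
250 [ 0.0386  0.0003 -0.0612] 0.20986096558584721
280 [ 0.0282  0.0003 -0.0607] 0.20928480499340182
310 [ 0.0174  0.0003 -0.0605] 0.20904273890431893
340 [ 0.0056  0.0003 -0.0599] 0.20840399505326263
370 [-0.0066  0.0003 -0.0596] 0.2081474915315104
400 [-0.0195  0.0003 -0.0594] 0.20791828473642998
430 [-0.0316  0.0003 -0.061 ] 0.20949509211609932
460 [ 0.0109  0.0004 -0.1143] 0.26282313277166514
t 4.6 pos [0.4591 0.3184 0.1485] h -350.9 shift [ 0.0671 -0.2385 -0.0017] turn 22.79 F [-0.3596 -0.2375 -1.9202] T [ 0.0128 -0.0583 -0.003 ] grip 0.012983003160606351 40.222095251083374
```

View pics/w4.png

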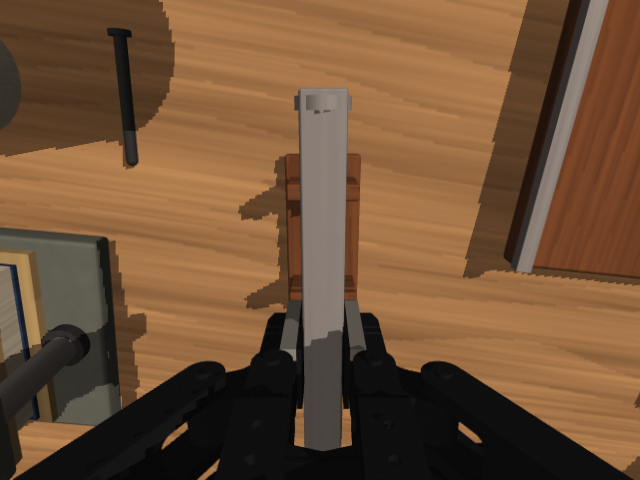

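The bar is held level: rear end at (322,90), clamped between the pads at about row 330. It is lifted clear of the rest. Next I'll go round to a stand-off on the nut's left end of the range.

>>> {"api": "drive_tool", "payload": {
  "series": [
    [[0.025,-0.03,-0.002],0,0.005],
    [[0.05,-0.07,-0.002],3,0.005],
    [[0.067,-0.115,-0.002],7,0.005],
    [[0.067,-0.16,-0.002],13,0.005],
    [[0.067,-0.205,-0.002],19,0.005],
    [[0.067,-0.2385,-0.002],22.8,0.005],
    [[0.067,-0.2385,-0.002],22.8,0.005],
    [[0.067,-0.2385,-0.002],22.8,0.005],
    [[0.067,-0.2385,-0.002],22.8,0.005]
  ]
}}

```text
time_s: 5.5
position: [0.4308, 0.0734, 0.1511]
tool_rot: [[-0.972, 0.236, -0.002], [0.236, 0.972, 0.0], [0.002, -0.0, -1.0]]
ft_force: [0.0, 0.4, -2.0]
grip_width: 0.0134
gripper_force: 40.3
```

```bash
python3 - <<'E'
from h import *
d=snap('top','t5'); s=snap('scene','s5')
go((.4305,.0723,.1506),-13.7)
o=env.observe();R=o['tool_rot'];P=o['position']
n=P+R@np.array([-.1145,0,-.0534]); e=P+R@np.array([.0855,0,-.0534]); print('nose pred',n,proj(d,[n,e]),proj(s,[n,e]),o['q'])
a=cv2.resize(d['img'][130:280,240:390],(600,600),interpolation=3)
cv2.imwrite('pics/c5.png',a[:,:,::-1])
E
```

```text
t 5.6 pos [0.431  0.0736 0.1515] h -13.59 shift [ 0.0002 -0.0014  0.0009] turn 0.11 F [ 0.6123  0.7465 -2.3611] T [-0.0046  0.0106  0.0056] grip 0.013425605480008942 40.30762553215027
nose pred [0.5424 0.0467 0.2047] [[302.0806 207.7205]
 [277.6916 311.4402]] [[363.3044 241.8581]
 [288.1152 198.7147]] [ -5.9029  13.0148  95.3243   0.0068  71.7263 -82.3161]
```

View pics/c5.png

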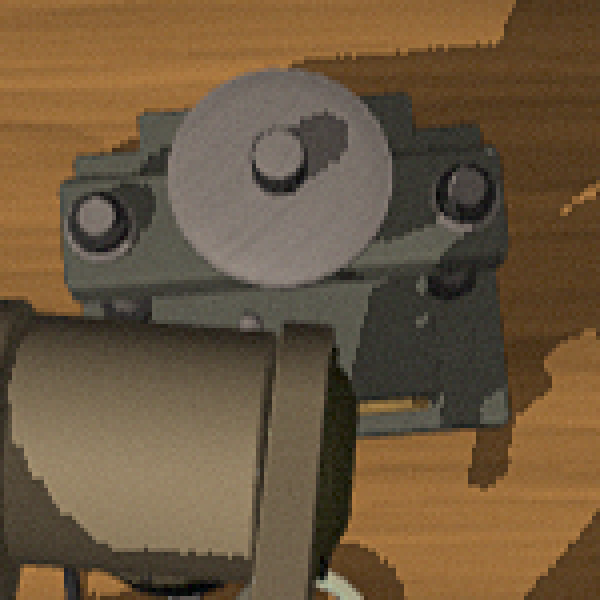

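The nose shows at crop (250,315), which is px (302.5,208.8), within about 1 mm of the prediction (302.1,207.7). I'll make the first gentle approach at θ=0.3.

>>> {"api": "drive_tool", "payload": {
  "series": [
    [[-0.006,-0.001,0.0008],0,0.005],
    [[-0.012,-0.001,0.0008],0,0.005],
    [[-0.017,-0.001,0.0008],0,0.005],
    [[-0.019,-0.001,0.0008],0,0.005],
    [[-0.02,-0.001,0.0008],0,0.005],
    [[-0.02,-0.001,0.0008],0,0.005],
    [[-0.02,-0.001,0.0008],0,0.005]
  ]
}}

```text
time_s: 6.3
position: [0.4505, 0.067, 0.1511]
tool_rot: [[-0.972, 0.237, -0.0], [0.237, 0.972, 0.0], [0.0, 0.0, -1.0]]
ft_force: [-0.1, 0.3, -2.4]
grip_width: 0.0135
gripper_force: 40.3
```

>>> {"api": "drive_tool", "payload": {
  "series": [
    [[-0.0005,0,0],0,0.005],
    [[-0.001,0,0],0,0.005],
    [[-0.0015,0,0],0,0.005],
    [[-0.0015,0,0],0,0.005]
  ]
}}

```text
time_s: 6.7
position: [0.4522, 0.0666, 0.1512]
tool_rot: [[-0.972, 0.237, 0.0], [0.237, 0.972, 0.0], [-0.0, 0.0, -1.0]]
ft_force: [0.0, 0.9, -2.5]
grip_width: 0.0132
gripper_force: 40.3
```

>>> {"api": "drive_tool", "payload": {
  "series": [
    [[-0.0005,0,0],0,0.005],
    [[-0.001,0,0],0,0.005],
    [[-0.001,0,0],0,0.005]
  ]
}}

```text
time_s: 7.0
position: [0.4531, 0.0664, 0.1511]
tool_rot: [[-0.972, 0.237, -0.0], [0.237, 0.972, 0.0], [0.0, -0.0, -1.0]]
ft_force: [-0.2, 0.7, -2.4]
grip_width: 0.0131
gripper_force: 40.3
```

>>> {"api": "drive_tool", "payload": {
  "series": [
    [[-0.0005,0,0],0,0.005],
    [[-0.001,0,0],0,0.005],
    [[-0.001,0,0],0,0.005]
  ]
}}

```text
time_s: 7.3
position: [0.4534, 0.0663, 0.1509]
tool_rot: [[-0.972, 0.237, -0.002], [0.237, 0.972, 0.0], [0.002, -0.0, -1.0]]
ft_force: [-4.7, 0.1, -1.6]
grip_width: 0.013
gripper_force: 40.4
```

Contact reads 4.7 N at a commanded r≈0.152, with a stiffness of about 8 N/mm. I'll step round to the right in 0.2 rad probes: back off 4 mm, traverse, touch at the same radius.

>>> {"api": "drive_tool", "payload": {
  "series": [
    [[0.004,0,0],0,0.005],
    [[0.0032,-0.0156,0],-5.73,0.005],
    [[0.0009,-0.031,0],-11.46,0.005],
    [[0.0009,-0.031,0],-11.46,0.005],
    [[-0.001,-0.0306,0],-11.46,0.005],
    [[-0.002,-0.0304,0],-11.46,0.005],
    [[-0.003,-0.0302,0],-11.46,0.005],
    [[-0.003,-0.0302,0],-11.46,0.005]
  ]
}}

```text
time_s: 8.1
position: [0.4495, 0.0364, 0.151]
tool_rot: [[-0.999, 0.039, -0.001], [0.039, 0.999, 0.0], [0.001, 0.0, -1.0]]
ft_force: [-2.9, 0.3, -1.3]
grip_width: 0.0132
gripper_force: 40.4
```

>>> {"api": "drive_tool", "payload": {
  "series": [
    [[0.004,0,0],0,0.005],
    [[0.0032,-0.0156,0],-5.73,0.005],
    [[0.0009,-0.031,0],-11.46,0.005],
    [[0.0009,-0.031,0],-11.46,0.005],
    [[-0.001,-0.0306,0],-11.46,0.005],
    [[-0.002,-0.0304,0],-11.46,0.005],
    [[-0.003,-0.0302,0],-11.46,0.005],
    [[-0.003,-0.0302,0],-11.46,0.005]
  ]
}}

```text
time_s: 8.9
position: [0.4515, 0.0062, 0.151]
tool_rot: [[-0.987, -0.16, -0.001], [-0.16, 0.987, 0.0], [0.001, 0.0, -1.0]]
ft_force: [-0.1, -0.5, -2.3]
grip_width: 0.0133
gripper_force: 40.4
```

>>> {"api": "drive_tool", "payload": {
  "series": [
    [[-0.0005,0,0],0,0.005],
    [[-0.001,0,0],0,0.005],
    [[-0.001,0,0],0,0.005]
  ]
}}

```text
time_s: 9.2
position: [0.4517, 0.0061, 0.1509]
tool_rot: [[-0.987, -0.16, -0.002], [-0.16, 0.987, 0.0], [0.002, 0.001, -1.0]]
ft_force: [-5.7, 0.3, -0.8]
grip_width: 0.0132
gripper_force: 40.5
```

>>> {"api": "drive_tool", "payload": {
  "series": [
    [[0.004,0,0],0,0.005],
    [[0.0032,-0.0155,0],-5.73,0.005],
    [[0.0009,-0.0308,0],-11.46,0.005],
    [[0.0009,-0.0308,0],-11.46,0.005],
    [[-0.001,-0.0304,0],-11.46,0.005],
    [[-0.002,-0.0302,0],-11.46,0.005],
    [[-0.0034,-0.03,0],-11.46,0.005],
    [[-0.0034,-0.03,0],-11.46,0.005]
  ]
}}

```text
time_s: 10.0
position: [0.4596, -0.0229, 0.1509]
tool_rot: [[-0.936, -0.353, -0.003], [-0.353, 0.936, -0.0], [0.003, 0.001, -1.0]]
ft_force: [-6.3, -3.2, -1.2]
grip_width: 0.0129
gripper_force: 40.5
```

>>> {"api": "drive_tool", "payload": {
  "series": [
    [[0.004,0,0],0,0.005],
    [[0.0032,-0.0154,0],-5.73,0.005],
    [[0.0009,-0.0307,0],-11.46,0.005],
    [[0.0009,-0.0307,0],-11.46,0.005],
    [[-0.001,-0.0303,0],-11.46,0.005],
    [[-0.002,-0.0301,0],-11.46,0.005],
    [[-0.0028,-0.0299,0],-11.46,0.005],
    [[-0.0028,-0.0299,0],-11.46,0.005]
  ]
}}

```text
time_s: 10.8
position: [0.4736, -0.0497, 0.1511]
tool_rot: [[-0.847, -0.532, -0.001], [-0.532, 0.847, -0.0], [0.001, 0.0, -1.0]]
ft_force: [-1.8, -0.5, -2.1]
grip_width: 0.0132
gripper_force: 40.3
```

>>> {"api": "drive_tool", "payload": {
  "series": [
    [[0.004,0,0],0,0.005],
    [[0.0032,-0.0155,0],-5.73,0.005],
    [[0.0009,-0.0308,0],-11.46,0.005],
    [[0.0009,-0.0308,0],-11.46,0.005],
    [[-0.001,-0.0303,0],-11.46,0.005],
    [[-0.002,-0.0301,0],-11.46,0.005],
    [[-0.0032,-0.0299,0],-11.46,0.005],
    [[-0.0036,-0.0299,0],-11.46,0.005],
    [[-0.0036,-0.0299,0],-11.46,0.005]
  ]
}}

```text
time_s: 11.7
position: [0.4929, -0.0733, 0.1512]
tool_rot: [[-0.724, -0.69, 0.0], [-0.69, 0.724, 0.0], [-0.0, -0.0, -1.0]]
ft_force: [-0.0, -0.1, -3.1]
grip_width: 0.0127
gripper_force: 40.3
```

>>> {"api": "drive_tool", "payload": {
  "series": [
    [[-0.0005,0,0],0,0.005],
    [[-0.001,0,0],0,0.005],
    [[-0.001,0,0],0,0.005]
  ]
}}

```text
time_s: 12.0
position: [0.4937, -0.0728, 0.1511]
tool_rot: [[-0.724, -0.69, -0.0], [-0.69, 0.724, -0.0], [0.0, 0.0, -1.0]]
ft_force: [0.4, 0.6, -2.3]
grip_width: 0.0134
gripper_force: 40.3
```

No force where the wall was expected, so this is a likely hole. I'll creep on.

>>> {"api": "drive_tool", "payload": {
  "series": [
    [[-0.0005,0,0],0,0.005],
    [[-0.001,0,0],0,0.005],
    [[-0.0015,0,0],0,0.005],
    [[-0.0015,0,0],0,0.005]
  ]
}}

```text
time_s: 12.4
position: [0.4948, -0.0718, 0.1511]
tool_rot: [[-0.724, -0.69, 0.0], [-0.69, 0.724, -0.0], [-0.0, -0.0, -1.0]]
ft_force: [0.6, 0.2, -2.3]
grip_width: 0.0135
gripper_force: 40.3
```

>>> {"api": "drive_tool", "payload": {
  "series": [
    [[-0.0005,0,0],0,0.005],
    [[-0.001,0,0],0,0.005],
    [[-0.0015,0,0],0,0.005],
    [[-0.002,0,0],0,0.005],
    [[-0.002,0,0],0,0.005]
  ]
}}

```text
time_s: 12.9
position: [0.4962, -0.0704, 0.1511]
tool_rot: [[-0.724, -0.69, 0.0], [-0.69, 0.724, -0.0], [0.0, -0.0, -1.0]]
ft_force: [-0.6, -0.2, -1.8]
grip_width: 0.0133
gripper_force: 40.3
```

>>> {"api": "drive_tool", "payload": {
  "series": [
    [[-0.0007,0,0],0,0.005],
    [[-0.0014,0,0],0,0.005],
    [[-0.002,0,0],0,0.005],
    [[-0.002,0,0],0,0.005]
  ]
}}

```text
time_s: 13.3
position: [0.4977, -0.069, 0.1511]
tool_rot: [[-0.724, -0.69, 0.0], [-0.69, 0.724, -0.0], [-0.0, -0.0, -1.0]]
ft_force: [1.3, 0.2, -2.5]
grip_width: 0.013
gripper_force: 40.3
```

```bash
python3 -c "
from h import *
o=env.observe();R=o['tool_rot'];print(o['position'],'tool F',R.T@o['ft_force'],'T',R.T@o['wrist_torque'],o['q'][5])"
```

```text
[ 0.4977 -0.069   0.1511] tool F [-1.0687 -0.7433  2.5373] T [-0.0815  0.0273 -0.0215] -155.01862320840488
```

>>> {"api": "drive_tool", "payload": {
  "series": [
    [[-0.001,0,0],0,0.005],
    [[-0.002,0,0],0,0.005],
    [[-0.003,0,0],0,0.005],
    [[-0.004,0,0],0,0.005],
    [[-0.004,0,0],0,0.005]
  ]
}}

```text
time_s: 13.8
position: [0.5006, -0.0661, 0.1511]
tool_rot: [[-0.724, -0.69, -0.0], [-0.69, 0.724, 0.0], [-0.0, 0.0, -1.0]]
ft_force: [0.2, 0.1, -2.7]
grip_width: 0.013
gripper_force: 40.3
```

```bash
cat >> h.py <<'E'
def st():
    o=env.observe();R=o['tool_rot'];print(o['position'],'tool F',R.T@o['ft_force'],'T',R.T@o['wrist_torque'],'r',np.hypot(*(o['position'][:2]-[.602,.0305])),'q6',o['q'][5],'h',np.degrees(np.arctan2(-R[1,0],-R[0,0])))
E
python3 -c "
from h import *
st()"
```

```text
[ 0.5006 -0.0661  0.1511] tool F [-0.2201 -0.0198  2.6919] T [-0.132  -0.0011  0.0066] r 0.14008242755410022 q6 -154.59603773097362 h 43.60924286878575
```

>>> {"api": "drive_tool", "payload": {
  "series": [
    [[-0.0012,0,0],0,0.005],
    [[-0.0024,0,0],0,0.005],
    [[-0.0036,0,0],0,0.005],
    [[-0.0048,0,0],0,0.005],
    [[-0.006,0,0],0,0.005],
    [[-0.006,0,0],0,0.005]
  ]
}}

```text
time_s: 14.4
position: [0.505, -0.062, 0.1511]
tool_rot: [[-0.724, -0.69, 0.0], [-0.69, 0.724, 0.0], [-0.0, -0.0, -1.0]]
ft_force: [0.1, 0.6, -2.6]
grip_width: 0.0132
gripper_force: 40.3
```

```bash
python3 -c "
from h import *
st()"
```

```text
[ 0.505  -0.062   0.1511] tool F [-0.4938  0.3618  2.632 ] T [-0.0938 -0.056  -0.0945] r 0.13402219455785525 q6 -153.96735010657244 h 43.60975810372195
```

>>> {"api": "drive_tool", "payload": {
  "series": [
    [[-0.0012,0,0],0,0.005],
    [[-0.0024,0,0],0,0.005],
    [[-0.0036,0,0],0,0.005],
    [[-0.0048,0,0],0,0.005],
    [[-0.006,0,0],0,0.005],
    [[-0.007,0,0],0,0.005],
    [[-0.007,0,0],0,0.005]
  ]
}}

```text
time_s: 15.1
position: [0.5101, -0.0572, 0.1511]
tool_rot: [[-0.724, -0.69, 0.0], [-0.69, 0.724, 0.0], [-0.0, -0.0, -1.0]]
ft_force: [0.3, 1.0, -2.6]
grip_width: 0.0132
gripper_force: 40.3
```

```bash
python3 -c "
from h import *
st()"
```

```text
[ 0.5101 -0.0572  0.1511] tool F [-0.9331  0.5119  2.5655] T [-0.0711 -0.0215 -0.0659] r 0.12701833053665404 q6 -153.24293567021928 h 43.60754752957785
```

>>> {"api": "drive_tool", "payload": {
  "series": [
    [[-0.0012,0,0],0,0.005],
    [[-0.0024,0,0],0,0.005],
    [[-0.0036,0,0],0,0.005],
    [[-0.0048,0,0],0,0.005],
    [[-0.006,0,0],0,0.005],
    [[-0.006,0,0],0,0.005]
  ]
}}

```text
time_s: 15.7
position: [0.5145, -0.053, 0.1511]
tool_rot: [[-0.724, -0.69, 0.0], [-0.69, 0.724, 0.0], [-0.0, -0.0, -1.0]]
ft_force: [-0.5, 0.9, -3.2]
grip_width: 0.0134
gripper_force: 40.3
```

```bash
python3 -c "
from h import *
st()"
```

```text
[ 0.5145 -0.053   0.1511] tool F [-0.2531  1.0629  3.221 ] T [-0.1694 -0.0384 -0.0751] r 0.12099984110801906 q6 -152.63180096780854 h 43.60721540939186
```

>>> {"api": "drive_tool", "payload": {
  "series": [
    [[-0.0005,0,0],0,0.005],
    [[-0.001,0,0],0,0.005],
    [[-0.0015,0,0],0,0.005],
    [[-0.0015,0,0],0,0.005]
  ]
}}

```text
time_s: 16.1
position: [0.5153, -0.0523, 0.1511]
tool_rot: [[-0.724, -0.69, -0.0], [-0.69, 0.724, -0.0], [0.0, 0.0, -1.0]]
ft_force: [-1.8, -0.8, -2.2]
grip_width: 0.0132
gripper_force: 40.3
```

>>> {"api": "drive_tool", "payload": {
  "series": [
    [[-0.0005,0,0],0,0.005],
    [[-0.0005,0,0],0,0.005],
    [[-0.0005,0,0],0,0.005]
  ]
}}

```text
time_s: 16.4
position: [0.5154, -0.0521, 0.151]
tool_rot: [[-0.724, -0.689, -0.001], [-0.689, 0.724, -0.0], [0.001, 0.0, -1.0]]
ft_force: [-4.0, -3.3, -2.7]
grip_width: 0.0131
gripper_force: 40.4
```

```bash
python3 -c "
from h import *
st()"
```

```text
[ 0.5154 -0.0521  0.151 ] tool F [5.1797 0.3194 2.6968] T [-0.1454  0.7807 -0.0157] r 0.11969279375261892 q6 -152.43601259349543 h 43.590360987127376
```

The bar is home: the floor was felt at 5 N, 31–32 mm past the wall. The wall contacts also put the axis about 2 mm further to +y, near (0.602, 0.0325). Now I'll turn clockwise (tool +y, positive turn) on a 0.121 m orbit, starting with 12° to check the torque.

>>> {"api": "drive_tool", "payload": {
  "series": [
    [[0.0002,0.0042,0],2,0.005],
    [[0.0,0.0084,0],4,0.005],
    [[-0.0004,0.0126,0],6,0.005],
    [[-0.0009,0.0168,0],8,0.005],
    [[-0.0015,0.021,0],10,0.005],
    [[-0.0023,0.0252,0],12,0.005]
  ],
  "newtons": 60
}}

```text
time_s: 17.0
position: [0.5008, -0.0335, 0.1515]
tool_rot: [[-0.853, -0.522, 0.002], [-0.522, 0.853, -0.003], [-0.0, -0.004, -1.0]]
ft_force: [1.1, -9.8, -4.1]
grip_width: 0.0127
gripper_force: 63.8
```

```bash
python3 -c "
from h import *
st()"
```

```text
[ 0.5008 -0.0335  0.1515] tool F [ 4.1877 -8.9147  4.1671] T [1.2264 0.8564 0.3596] r 0.11972007965165048 q6 -138.68185374794567 h 31.43418378228449
```

>>> {"api": "drive_tool", "payload": {
  "series": [
    [[0.0002,0.0042,0],2,0.005],
    [[0.0,0.0084,0],4,0.005],
    [[-0.0004,0.0126,0],6,0.005],
    [[-0.0009,0.0168,0],8,0.005],
    [[-0.0015,0.021,0],10,0.005],
    [[-0.0023,0.0252,0],12,0.005],
    [[-0.0033,0.0293,0],14,0.005],
    [[-0.0044,0.0334,0],16,0.005],
    [[-0.0056,0.0374,0],18,0.005],
    [[-0.007,0.0414,0],20,0.005]
  ]
}}

```text
time_s: 18.0
position: [0.4845, 0.0055, 0.1513]
tool_rot: [[-0.98, -0.198, 0.0], [-0.198, 0.98, -0.003], [0.0, -0.003, -1.0]]
ft_force: [-2.0, -9.0, -2.9]
grip_width: 0.013
gripper_force: 63.9
```

```bash
python3 -c "
from h import *
st()"
```

```text
[0.4845 0.0055 0.1513] tool F [ 3.7589 -8.3774  2.9734] T [1.4034 0.7774 0.4451] r 0.12013436718580903 q6 -114.66250511519448 h 11.425021163632415
```

>>> {"api": "drive_tool", "payload": {
  "series": [
    [[0.0003,0.0042,0],2,0.005],
    [[0.0001,0.0084,0],4,0.005],
    [[-0.0003,0.0126,0],6,0.005],
    [[-0.0008,0.0168,0],8,0.005],
    [[-0.0014,0.021,0],10,0.005],
    [[-0.0022,0.0252,0],12,0.005],
    [[-0.0032,0.0293,0],14,0.005],
    [[-0.0043,0.0334,0],16,0.005],
    [[-0.0055,0.0374,0],18,0.005],
    [[-0.0069,0.0414,0],20,0.005],
    [[-0.0084,0.0453,0],22,0.005],
    [[-0.0101,0.0492,0],24,0.005]
  ]
}}

```text
time_s: 19.2
position: [0.4839, 0.0561, 0.1511]
tool_rot: [[-0.976, 0.217, -0.001], [0.217, 0.976, -0.002], [0.001, -0.002, -1.0]]
ft_force: [-5.3, -9.0, -3.2]
grip_width: 0.0128
gripper_force: 64.0
```

```bash
python3 -c "
from h import *
st()"
```

```text
[0.4839 0.0561 0.1511] tool F [ 3.2191 -9.9209  3.1967] T [1.4934 0.3783 0.4409] r 0.12083198740774825 q6 -84.65745915652546 h -12.561744407624584
```

>>> {"api": "drive_tool", "payload": {
  "series": [
    [[0.0002,0.0042,0],2,0.005],
    [[0.0,0.0084,0],4,0.005],
    [[-0.0004,0.0126,0],6,0.005],
    [[-0.0009,0.0168,0],8,0.005],
    [[-0.0015,0.021,0],10,0.005],
    [[-0.0023,0.0252,0],12,0.005],
    [[-0.0033,0.0293,0],14,0.005],
    [[-0.0044,0.0334,0],16,0.005]
  ]
}}

```text
time_s: 20.0
position: [0.495, 0.0879, 0.151]
tool_rot: [[-0.878, 0.478, -0.002], [0.478, 0.878, -0.002], [0.001, -0.003, -1.0]]
ft_force: [-6.0, -7.8, -0.8]
grip_width: 0.0128
gripper_force: 64.1
```

```bash
python3 -c "
from h import *
st()"
```

```text
[0.495  0.0879 0.151 ] tool F [ 1.4963 -9.7138  0.7938] T [1.5738 0.1369 0.4493] r 0.12141527604433444 q6 -64.77919775189689 h -28.558896709425486
```

>>> {"api": "drive_tool", "payload": {
  "series": [
    [[0.0,0.0021,0],1,0.005],
    [[-0.0001,0.0042,0],2,0.005],
    [[-0.0002,0.0063,0],3,0.005],
    [[-0.0003,0.0084,0],4,0.005],
    [[-0.0005,0.0105,0],5,0.005],
    [[-0.0007,0.0126,0],6,0.005]
  ]
}}

```text
time_s: 20.6
position: [0.5014, 0.0988, 0.1509]
tool_rot: [[-0.824, 0.567, -0.003], [0.567, 0.824, -0.002], [0.001, -0.003, -1.0]]
ft_force: [-6.8, -7.3, -1.7]
grip_width: 0.0124
gripper_force: 64.1
```

```bash
python3 -c "
from h import *
st()"
```

```text
[0.5014 0.0988 0.1509] tool F [ 1.5011 -9.8845  1.72  ] T [1.4566 0.2288 0.3969] r 0.12165088981569136 q6 -57.55387195307719 h -34.50737956888984
```

>>> {"api": "drive_tool", "payload": {
  "series": [
    [[0.0,0.0021,0],1,0.005],
    [[-0.0001,0.0042,0],2,0.005],
    [[-0.0002,0.0063,0],3,0.005]
  ]
}}

```text
time_s: 20.9
position: [0.505, 0.104, 0.1509]
tool_rot: [[-0.793, 0.609, -0.003], [0.609, 0.793, -0.001], [0.002, -0.003, -1.0]]
ft_force: [-6.5, -6.4, -1.5]
grip_width: 0.0127
gripper_force: 64.2
```

```bash
python3 -c "
from h import *
st()"
```

```text
[0.505  0.104  0.1509] tool F [ 1.2946 -9.0509  1.5008] T [1.4966 0.2657 0.3646] r 0.12173875836282712 q6 -53.95964691671843 h -37.50524765283733
```

>>> {"api": "drive_tool", "payload": {
  "series": [
    [[0.0,0.0021,0],1,0.005],
    [[-0.0001,0.0042,0],2,0.005]
  ]
}}

```text
time_s: 21.1
position: [0.5075, 0.1074, 0.1509]
tool_rot: [[-0.772, 0.636, -0.003], [0.636, 0.772, -0.001], [0.002, -0.003, -1.0]]
ft_force: [-7.0, -6.0, -0.1]
grip_width: 0.0127
gripper_force: 64.2
```

```bash
python3 -c "
from h import *
st()"
```

```text
[0.5075 0.1074 0.1509] tool F [ 1.6222 -9.1087  0.1121] T [1.4672 0.3171 0.392 ] r 0.1218255874273472 q6 -51.58318610908924 h -39.50001866894237
```

>>> {"api": "drive_tool", "payload": {
  "series": [
    [[0.0,0.0021,0],1,0.005],
    [[-0.0001,0.0042,0],2,0.005]
  ]
}}

```text
time_s: 21.3
position: [0.5101, 0.1106, 0.1508]
tool_rot: [[-0.749, 0.663, -0.003], [0.663, 0.749, -0.001], [0.002, -0.003, -1.0]]
ft_force: [-7.9, -5.2, -0.2]
grip_width: 0.0125
gripper_force: 64.2
```

```bash
python3 -c "
from h import *
st()"
```

```text
[0.5101 0.1106 0.1508] tool F [ 2.4693 -9.0719  0.2416] T [1.4928 0.3101 0.3369] r 0.12188518744147306 q6 -49.22065339915471 h -41.497503000272225
```

>>> {"api": "drive_tool", "payload": {
  "series": [
    [[0.0,0.0021,0],1,0.005],
    [[-0.0001,0.0042,0],2,0.005]
  ]
}}

```text
time_s: 21.5
position: [0.5129, 0.1138, 0.1508]
tool_rot: [[-0.725, 0.688, -0.004], [0.688, 0.725, -0.001], [0.002, -0.003, -1.0]]
ft_force: [-9.0, -5.6, -0.8]
grip_width: 0.0125
gripper_force: 64.2
```

```bash
python3 -c "
from h import *
st()"
```

```text
[0.5129 0.1138 0.1508] tool F [  2.7001 -10.2656   0.7957] T [1.4273 0.3123 0.3782] r 0.12196871625089674 q6 -46.87365566025845 h -43.49296449414554
```

>>> {"api": "drive_tool", "payload": {
  "series": [
    [[0.0,0.0021,0],1,0.005],
    [[-0.0001,0.0042,0],2,0.005]
  ]
}}

```text
time_s: 21.7
position: [0.5157, 0.1168, 0.1508]
tool_rot: [[-0.701, 0.713, -0.004], [0.713, 0.701, -0.001], [0.002, -0.004, -1.0]]
ft_force: [-10.5, -6.0, -1.1]
grip_width: 0.0127
gripper_force: 64.2
```

```bash
python3 -c "
from h import *
st()"
```

```text
[0.5157 0.1168 0.1508] tool F [  3.1173 -11.6955   1.1906] T [1.8307 0.2936 0.3238] r 0.12202570491502315 q6 -44.53992345902565 h -45.49186600429577
```

Torque about the axis has risen from 0.72 to 0.87 and then 1.1 N·m, so the stop is being met. One more small step should confirm it.

>>> {"api": "drive_tool", "payload": {
  "series": [
    [[0.0,0.0021,0],1,0.005],
    [[0.0,0.0021,0],1,0.005]
  ]
}}

```text
time_s: 21.9
position: [0.5168, 0.1179, 0.1506]
tool_rot: [[-0.689, 0.725, -0.005], [0.725, 0.689, -0.002], [0.002, -0.005, -1.0]]
ft_force: [-11.4, -6.8, 0.8]
grip_width: 0.013
gripper_force: 64.3
```

```bash
python3 - <<'E'
from h import *
st()
d=snap('wrist','w6'); s=snap('scene','s6')
im=np.hstack([cv2.resize(d['img'],(400,300)),cv2.resize(s['img'][150:330,290:530],(400,300),interpolation=3)])
cv2.imwrite('pics/c6.png',im[:,:,::-1])
E
```

```text
[0.5168 0.1179 0.1506] tool F [  2.9077 -12.9218  -0.7318] T [2.028  0.2455 0.3997] r 0.12210069081284038 q6 -43.390834775479696 h -46.476747907652246
```

View pics/c6.png

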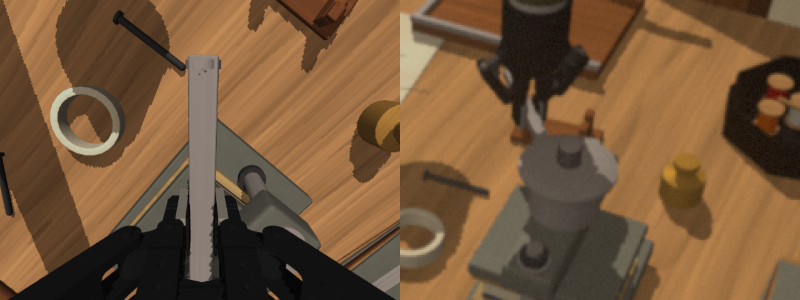

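```bash
python3 - <<'E'
from h import *
for f in('w4','w6'):
    d=load(f); z=d['depth']
    for v in (110,150,200,250,290):
        row=z[v]; m=np.where((row>0)&(row<row[322]+.012)&(row>row[322]-.012))[0]
        m=m[(m>270)&(m<380)]
        c=(m.min()+m.max())/2; p=dep(d,(322,v))
        print(f,v,m.min(),m.max(),c, 'mm/px',14/(m.max()-m.min()+1))
E
```

```text
w4 110 295 351 323.0 mm/px 0.24561403508771928
w4 150 299 346 322.5 mm/px 0.2916666666666667
w4 200 300 345 322.5 mm/px 0.30434782608695654
w4 250 301 344 322.5 mm/px 0.3181818181818182
w4 290 302 343 322.5 mm/px 0.3333333333333333
w6 110 299 353 326.0 mm/px 0.2545454545454545
w6 150 301 348 324.5 mm/px 0.2916666666666667
w6 200 302 346 324.0 mm/px 0.3111111111111111
w6 250 302 345 323.5 mm/px 0.3181818181818182
w6 290 302 344 323.0 mm/px 0.32558139534883723
```

>>> {"api": "drive_tool", "payload": {
  "series": [
    [[0.0,0.0021,0],1,0.005],
    [[0.0,0.0032,0],1.5,0.005],
    [[0.0,0.0032,0],1.5,0.005]
  ]
}}

```text
time_s: 22.3
position: [0.5183, 0.1195, 0.1505]
tool_rot: [[-0.67, 0.743, -0.007], [0.743, 0.67, -0.003], [0.002, -0.007, -1.0]]
ft_force: [-14.1, -10.9, 1.3]
grip_width: 0.0124
gripper_force: 64.3
```

```bash
python3 -c "
from h import *
st()"
```

```text
[0.5183 0.1195 0.1505] tool F [  1.3189 -17.7849  -1.1191] T [2.6693 0.1098 0.2687] r 0.12218139071359538 q6 -41.67370450424427 h -47.96172430165018
```

The torque jumps to 1.9 N·m, so the screw is hard against the stop and tight. I'll ease off the load, then release.

>>> {"api": "drive_tool", "payload": {
  "series": [
    [[0.0,-0.0021,0],-1,0.005],
    [[0.0,-0.0042,0],-2,0.005],
    [[0.0,-0.0042,0],-2,0.005]
  ]
}}

```text
time_s: 22.6
position: [0.5161, 0.1174, 0.1508]
tool_rot: [[-0.696, 0.718, -0.004], [0.719, 0.696, -0.001], [0.002, -0.004, -1.0]]
ft_force: [-9.4, -5.2, -0.1]
grip_width: 0.0128
gripper_force: 64.2
```

```bash
python3 -c "
from h import *
st()"
```

```text
[0.5161 0.1174 0.1508] tool F [  2.7887 -10.3916   0.1486] T [1.684  0.2747 0.4178] r 0.1222133598732295 q6 -44.02422076247215 h -45.931227661586206
```

>>> {"api": "drive_tool", "payload": {
  "series": [
    [[0.0,-0.0021,0],-1,0.005],
    [[0.0,-0.0042,0],-2,0.005],
    [[0.0,-0.0042,0],-2,0.005]
  ]
}}

```text
time_s: 22.9
position: [0.5139, 0.115, 0.151]
tool_rot: [[-0.72, 0.694, -0.002], [0.694, 0.72, -0.0], [0.002, -0.002, -1.0]]
ft_force: [-5.7, -2.7, -1.1]
grip_width: 0.0126
gripper_force: 64.1
```

```bash
python3 -c "
from h import *
st()"
```

```text
[0.5139 0.115  0.151 ] tool F [ 2.2079 -5.9081  1.0681] T [0.9372 0.3343 0.3807] r 0.12202432558077195 q6 -46.34837606117153 h -43.92922801366436
```

>>> {"api": "drive_tool", "payload": {
  "series": [
    [[0.0,-0.0021,0],-1,0.005],
    [[0.0,-0.0042,0],-2,0.005],
    [[0.0,-0.0042,0],-2,0.005]
  ],
  "newtons": 40
}}

```text
time_s: 23.2
position: [0.5117, 0.1122, 0.1511]
tool_rot: [[-0.744, 0.668, -0.001], [0.668, 0.744, 0.0], [0.001, -0.0, -1.0]]
ft_force: [-4.0, -0.6, -1.4]
grip_width: 0.0128
gripper_force: 64.0
```

```bash
python3 -c "
from h import *
st()"
```

```text
[0.5117 0.1122 0.1511] tool F [ 2.5542 -3.1317  1.4407] T [0.5257 0.4033 0.3239] r 0.12173127496509682 q6 -48.71433130767942 h -41.9021622678827
```

The torque on the nut is now about zero. I'll open the fingers in place.

>>> {"api": "drive_tool", "payload": {
  "series": [
    [[0,0,0],0,0.02],
    [[0,0,0],0,0.03],
    [[0,0,0],0,0.045],
    [[0,0,0],0,0.045],
    [[0,0,0],0,0.045],
    [[0,0,0],0,0.045]
  ]
}}

```text
time_s: 23.8
position: [0.5122, 0.1122, 0.1512]
tool_rot: [[-0.744, 0.668, 0.0], [0.668, 0.744, 0.0], [-0.0, 0.0, -1.0]]
ft_force: [-0.2, 0.6, -0.4]
grip_width: 0.045
gripper_force: 0.0
```

```bash
python3 - <<'E'
from h import *
st()
d=snap('wrist','w7'); cv2.imwrite('pics/w7s.png',cv2.resize(d['img'],(480,360))[:,:,::-1])
E
```

```text
[0.5122 0.1122 0.1512] tool F [0.5271 0.3259 0.4198] T [-0.0112 -0.0122  0.032 ] r 0.1214069252053805 q6 -48.699336513323196 h -41.8990723415808
```

View pics/w7s.png

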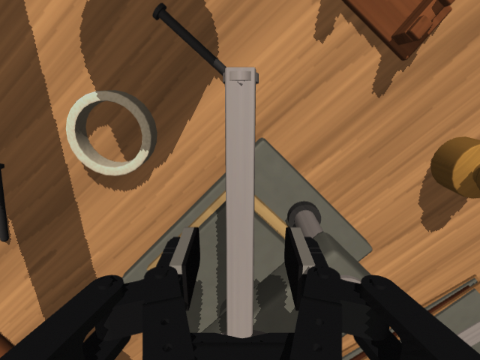

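The bar (rear end at 240,75 in this view) stands free between the open pads, with clearance on both sides and nothing touching. I'll lift straight up.

>>> {"api": "drive_tool", "payload": {
  "series": [
    [[0,0,-0.015],0,0.045],
    [[0,0,-0.04],0,0.045],
    [[0,0,-0.08],0,0.045],
    [[0,0,-0.12],0,0.045],
    [[0.03,0,-0.15],0,0.045],
    [[0.06,0,-0.15],0,0.045],
    [[0.06,0,-0.15],0,0.045],
    [[0.06,0,-0.15],0,0.045]
  ]
}}

```text
time_s: 24.65
position: [0.4673, 0.1523, 0.3011]
tool_rot: [[-0.745, 0.667, 0.0], [0.667, 0.745, -0.0], [-0.0, -0.0, -1.0]]
ft_force: [-0.7, -0.1, 0.1]
grip_width: 0.045
gripper_force: 0.0
```

```bash
python3 - <<'E'
from h import *
st()
d=snap('wrist','w8'); s=snap('scene','s8'); t=snap('top','t8')
im=np.hstack([cv2.resize(d['img'],(400,300)),cv2.resize(s['img'][150:330,290:530],(400,300),interpolation=3)])
cv2.imwrite('pics/c8.png',im[:,:,::-1])
# bar points in wrist by depth: z between .16 and .215 away from the cap
v,u=np.mgrid[0:480:2,0:640:2]; uv=np.c_[u.ravel(),v.ravel()].astype(float)
p=cv2.undistortPoints(uv[:,None],d['camera_matrix'],d['distortion'])[:,0]
R,tt=cam(d); z=d['depth'][v.ravel(),u.ravel()].astype(float)
P=(np.c_[p,np.ones(len(p))]*z[:,None]-tt)@R
A=np.array([.602,.0325]); q=P[:,:2]-A; r=np.hypot(*q.T)
m=(P[:,2]>.165)&(P[:,2]<.216)&(r>.06)&(r<.23)&(q[:,0]<-.03)&(q[:,1]>0.02)&(np.abs(q[:,0]*.67+q[:,1]*.74)<.03)
Q=P[m]; f=np.polyfit(r[m],Q[:,2],1); print(m.sum(),'r',r[m].min(),r[m].max(),'z fit',f)
k=np.polyfit(Q[:,0],Q[:,1],1); print('heading',np.degrees(np.arctan(k[0])),'miss axis',(np.polyval(k,A[0])-A[1]))
E
```

```text
[0.4673 0.1523 0.3011] tool F [ 0.4762 -0.5209 -0.0991] T [-0.0116 -0.0328 -0.0133] r 0.18162604148859746 q6 -43.92065365967908 h -41.85218558576545
812 r 0.060088669632191644 0.20678537503558234 z fit [-0.1341  0.2137]
heading -41.752776090034615 miss axis -0.0015861709545675062
```

View pics/c8.png

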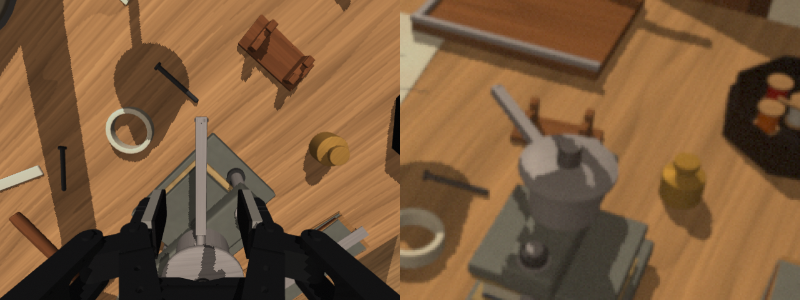

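The bar stays in the nut. Its rear end is at r≈0.207 m (0.208 m is home), it droops 7.6°, and it stands at 0.79 rad, as the task says to expect when tight. The tape, nails and weight lie where they were, and the gripper is clear of everything.

```bash
python3 -c "
from h import *
print(env.close_job())"
```

```text
the job is handed in; nothing more can be done
None
```

The tommy bar is fully home in the nut's hole, the screw is turned clockwise hard against its stop, the bar is left in the nut with the gripper clear, and the job is handed in at about 25 s.

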